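# Index the spice carousel and load the salt

### The arm

A 6-joint arm with a two-finger parallel gripper is mounted at the origin on a cart in front of the work surface, level with it; the furniture and walls round the work are solid. World frame = base frame: x ahead of the robot, y to its left, z up, the work surface at z = 0. Lengths are in mm, angles in rad, forces in N, time in s.
With the tool pointing down it reaches from about 350 to 775 mm from the base axis. Payload 7.3 kg.
Tool frame: the origin (TCP) lies between the finger pads; the fingertips stand bot.tips_ahead ahead of it and the grasp point (between the pads) lies 6 mm ahead of it (bot.tips_ahead is the distance from the TCP to the fingertips, in mm); z points along the fingers, y is the line along which they close (so a half turn about z gives the same grasp; the last joint's range is limited). The gripper opens to 92 mm and grips with 3 to 60 N. Pads are 19 mm wide; open, the fingers measure 130 mm over their backs; the gripper's body (75 mm by 190 mm) begins 47 mm behind the grasp point.
Start: joints at [1.074, 0.342, 1.524, -0, 1.275, -0.146], TCP at [180.401, 493.05, 251.741] pointing down, gripper open.
Joint ranges: [-2.53, 2.53], [-0.77, 2.02], [0.04, 2.7], [-1, 4.14], [0.28, 2.66], [-3.11, 3.11]. Speed limits (rad/s): [2.57, 2.57, 3.14, 3.14, 3.14, 3.14].

### API

Orientations are given as [roll, pitch, yaw] about the fixed x, y, z axes, in that order (R = Rz(yaw) Ry(pitch) Rx(roll)).
In Python, from plant import bot gives the robot as it stands. The module is installed in compiled form; this text tells all that it offers.
- The arm moves only by the tool step_arm, never from a script. Its argument "targets" is one flat list of numbers, 7 for each row, row after row: the opening, from 0 (shut) to 1 (fully open), then the shift along the tool's x, y, z each as a share of 100 mm, from -1 to 1, then the turn, a rotation vector about the tool's x, y, z each as a share of pi/4 rad, from -1 to 1. A call has 1 to 20 rows; each row is the pose to reach, as a shift and turn from the pose commanded when the call began, along the tool's axes at that moment; what a row does not reach only later rows make up. A row lasts 1/8 s, in which the tool goes at most 62.5 mm and 10.7 degrees, less where a joint would pass 70% of its speed; a pose out of reach is approached as far as the arm can. A call with a number of a shift or a turn outside -1 to 1 is refused whole. A call with a gripper value outside its range is refused whole. The fingers move at their own pace and stop on an object; the grip force is fixed at half the most. Time passes only in rows, so rows that repeat a pose let the fingers close. It gives the time, the measured TCP pose, the force, the opening and the grip force at its end, in the units of the state.
- bot.get_obs(): the state, without advancing time (a new reading comes with each control period).
- bot.capture(name): name is "scene" or "top" or "wrist"; returns (picture, depth): 384x512x3 uint8, blue, green, red; 384x512 float32, mm along the optical axis (not along the pixel's ray), 0 where there is no reading.
- bot.camera_info(name): a dict with "fx", "fy", "cx", "cy" (pixels), "camera_from_world" (4x4, takes a point from world to camera coordinates); the wrist camera has in their place "hand_eye" (4x4, takes a point from camera to tool coordinates, whose origin is the TCP and whose axes are the flange's). Camera axes: x right, y down, z forward; pixel columns grow to the right and rows downward; lengths in mm; the calibration is good to about 2 mm. A picture is of the moment at which its call begins: read the wrist's pose just before it. camera_info takes no time and is no camera call.
- bot.close_job(): hands the job in; it is judged then, once.
The state is a dict: "time": time; "joint_positions": joint angles; "dq": joint speeds; "tau": joint torques, N m; "tool_pos": TCP position; "tcp_rot": TCP orientation; "contact_force": force on the tool from outside, world axes, zero at the start; "moment": the same for the moment, N m; "grip_width": finger opening in mm; "finger_force": force on a finger pad.
Only numpy, scipy, OpenCV 4.12 (cv2) and the standard library are available. Lean on these libraries where they do the work, as an engineer would, in place of code of your own. Each camera call takes 0.05 s, during which the arm holds its last target. There are 200 camera calls.

### The job

Push the spice carousel round by its post until its empty bay comes to the red pointer (which marks the place only roughly) and the sprung green pin pops up through the plate and locks it; push gently and stop as soon as it locks, never forcing it against the pin. Only then take the salt shaker off the worktop and stand it upright in the empty bay, leaving the carousel locked and the glasses and mug on the drip tray undisturbed.

Things in the scene. Friction and masses are not known exactly. Their poses are not given: they have to be found in the camera images.
- carousel: Round light-wood plate, 300 mm across, 8 mm thick, top 28 mm above the worktop, free to turn without end (about 1 N at a post). Origin on the axis at worktop height, z up, own -x towards the empty bay. Fixed on it, 85 mm from the axis: a cork-lidded jar (75 mm wide, top at 138 mm) and a spice jar (47 mm wide, top at 126 mm), 120 degrees either side of the bay; a hub 36 mm wide, 20 mm high.
- hub (a point): Point on the carousel's turning axis, level with the top of the plate.
- bay (a point): The empty bay: middle of its cork floor, level with the plate's top, 85 mm from the axis, inside a steel ring 8 mm high, 58 mm inside and 64 mm outside.
- hole (a point): Small black hole in the plate, straight outside the empty bay, 135 mm from the axis, through which the lock pin comes up; the point is on the plate's top. The hole is 11 mm wide along the rim and the pin 8 mm thick, so the locked plate keeps about 1.5 mm of play each way.
- post (a point): Upright steel push post, 12 mm thick, with a 16 mm black ball on top; the point is the ball's centre, 72 mm above the plate's top, 135 mm from the axis, 60 degrees counter-clockwise (from above) of the empty bay. Two like posts stand 60 degrees clockwise of the bay and opposite it.
- pointer (a point): Tip of the red cone on the fixed grey bezel, 159 mm from the axis, 19 mm above the worktop. It shows the lock pin's place only roughly: the pin sits under the plate up to 0.2 rad (27 mm at the hole's radius) to either side; the true place must be felt. At the start the hole is 0.6 to 1.4 rad clockwise (from above) of the pin: the short way is counter-clockwise.
- lock_pin (a joint): Height of the green sprung lock pin in m: about 0 while the plate holds it down, 0.014 when popped up through the hole (tip 6 mm above the plate). It pops up by itself when the hole passes over it at up to about 0.1 m/s at the post; the plate is then solidly locked both ways and more pushing only loads the pin, which must never see over 18 N.
- shaker_mid (a point): Centre of the salt shaker, half-way up. Glass shaker with a grey cap, 44 mm in diameter up to 66 mm, the cap above 34 mm wide, 90 mm tall, about 0.1 kg; own z axis up. It stands on the worktop in front of the drip tray (rim 22 mm high).
- salt_shaker: The same salt shaker; origin under its centre, own z axis up.
- tray_glass_4: Green ribbed glass tumbler upside down on the drip tray, 69 mm wide, 104 mm tall; a bystander. Origin under its centre.
- mug_6: White mug upside down on the drip tray, about 71 mm wide, 85 mm tall; a bystander. Origin under its centre.
Not all that is in view belongs to the job. What is shaped like the salt_shaker but brown is not meant.

How it is judged (in metres and radians):
On the way, in this order (a step that is already met when the one before it is completed fails the run):
1. the carousel is pushed round until the pin has popped up and locked it, with the salt shaker still standing where it was (value of joint lock_pin above 0.01 m and distance of shaker_mid from where it was at the start of the episode below 0.02 m), for 0.2 s.
2. the salt shaker is lifted (height (world z) of shaker_mid above 0.085 m and value of joint lock_pin above 0.01 m), for 0.1 s.
At the end, for the whole second after the job is handed in: The lock pin is up (more than 10 mm), the salt shaker stands upright (within 0.15 rad) on the floor of the empty bay, its centre within 10 mm of the bay's middle in plan and 69 to 79 mm above the worktop, and shaker and carousel are at rest (value of joint lock_pin above 0.01 m and horizontal distance between shaker_mid and bay below 0.01 m and height (world z) of shaker_mid between 0.069 and 0.079 m and angle between shaker_mid's own z axis and vertical below 0.15 rad and linear speed of salt_shaker below 0.02 m/s and angular speed of carousel below 0.05 rad/s); the robot touches nothing.
It fails at once if the carousel is pushed with more than 18 N (contact force between any of the fingers, the arm and carousel above 18 N).
It fails at once if the salt shaker is dropped (falls freely faster than 0.6 m/s) (contact force between anything else and salt_shaker below 0.05 N and linear speed of salt_shaker above 0.6 m/s).
It fails at once if the glass or the mug on the tray is moved more than 20 mm (distance of any of tray_glass_4, mug_6 from where it was at the start of the episode above 0.02 m).
It also fails if it takes over 61 s, if anything falls off the work surface, if the arm or the gripper's body presses on something with over 40 N, if the wrist force passes 120 N, or if a joint passes its speed limit or range.

## Working session

There is one attempt and no reset: what is moved stays moved. The work goes in short steps, Python scripts to look and compute and a tool call to move; the robot and the scene stay as the last step left them, time stands still between calls to the robot, and variables do not carry over. Pictures are saved under pics/ and viewed, at most 12 in all, crops included, and the job is handed in when it is done.

Besides the shell and the picture viewer there is one more tool, called after ">>>" in YAML: its name, and indented under it one key for each argument. step_arm: Moves the arm, as the interface text tells. Shift numbers are shares of 100 mm and turn numbers shares of pi/4 rad, none past 1 either way. Its arguments: {"type":"object","properties":{"targets":{"type":"array"}},"required":["targets"]}

```bash
mkdir -p pics
cat > h.py <<'E'
import numpy as np, cv2
from plant import bot
from scipy.spatial.transform import Rotation as R
def cap(n):
    o=bot.get_obs(); p,d=bot.capture(n); i=bot.camera_info(n)
    if n=='wrist':
        T=np.eye(4);T[:3,:3]=R.from_euler('xyz',o['tcp_rot']).as_matrix();T[:3,3]=o['tool_pos'];W=T@np.array(i['hand_eye'])
    else: W=np.linalg.inv(np.array(i['camera_from_world']))
    return p,d,i,W
def plane(i,W,u,v,z):
    r=W[:3,:3]@np.array([(u-i['cx'])/i['fx'],(v-i['cy'])/i['fy'],1]); return W[:3,3]+r*(z-W[2,3])/r[2]
def pt(i,W,d,u,v):
    z=d[int(v),int(u)]; return W[:3,3]+W[:3,:3]@np.array([(u-i['cx'])/i['fx']*z,(v-i['cy'])/i['fy']*z,z])
E
python3 - <<'E'
from h import *
print(bot.get_obs(), bot.tips_ahead)
for n in('scene','top'):
    p,d,i,W=cap(n); cv2.imwrite(f'pics/{n}0.png',cv2.resize(p,(800,600),interpolation=cv2.INTER_CUBIC)); np.savez(f'{n}0.npz',p=p,d=d,W=W,**{k:i[k] for k in('fx','fy','cx','cy')}); print(W[:3,3],W[:3,2],i['fx'])
E
```

```text
{'time': 0.0, 'joint_positions': array([ 1.07402436e+00,  3.42750852e-01,  1.52503551e+00,  1.87785658e-05,
        1.27536906e+00, -1.46021166e-01]), 'dq': array([ 0.00024455,  0.00072263, -0.00058792,  0.00069878, -0.00111607,
       -0.00290741]), 'tau': array([ 1.24086666e-03, -4.31243598e+01, -2.44222087e+01,  7.16754911e-02,
        5.60031622e-02, -1.50385613e-04]), 'tool_pos': array([180.19911618, 492.71455789, 251.02386906]), 'tcp_rot': array([-3.14004913e+00, -2.45152347e-04,  2.79083618e+00]), 'contact_force': array([-0.40110702, -0.3902941 , -0.42228285]), 'moment': array([-0.00956095,  0.00805007, -0.0403581 ]), 'finger_force': 0.0, 'grip_width': 92.02509666685049} 25.0
[ -22.86131365 -519.30115647  620.90544266] [ 0.5474627   0.63532636 -0.54465128] 430.18108091435874
[ 441.16743721   79.84685966 1071.97297507] [ 0.08317242  0.00108354 -0.99653458] 413.0242854778321
```

View pics/top0.png

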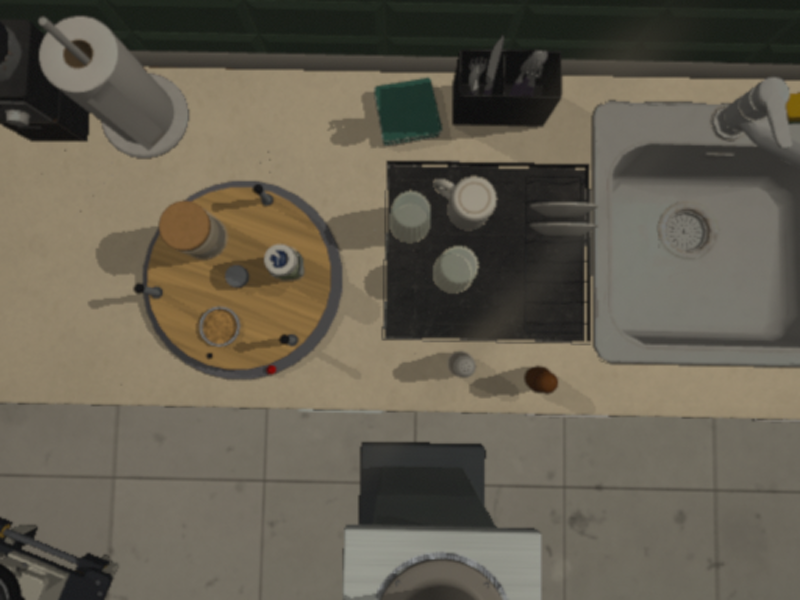

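View pics/scene0.png

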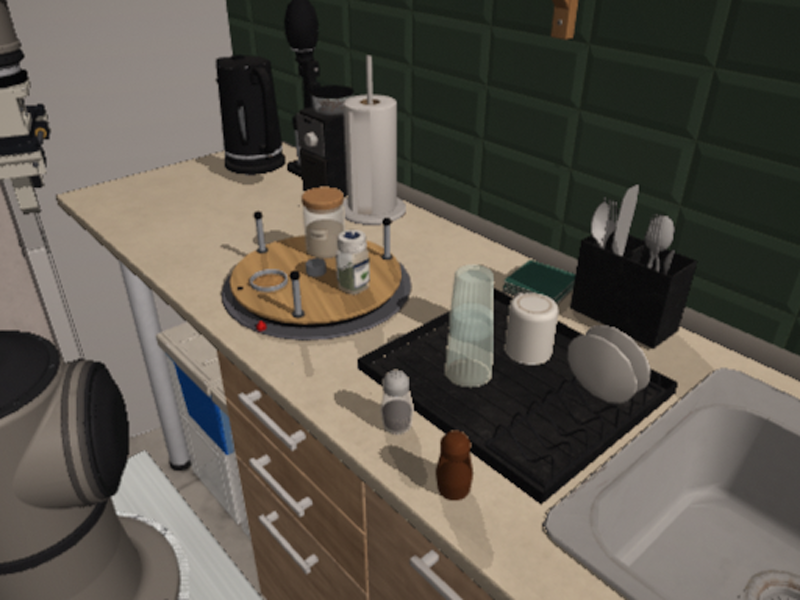

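The top view (800x600) shows the hub at (236,276), the bay ring at (218,326), the hole at (209,356) and the pointer at (271,370). The post balls are at (285,340), (139,289) and (258,189). Two things have the shaker's shape: the grey-capped glass one at (461,364) and a brown one at (541,379). The grey one fits the description.

Run:
```python
from h import *
def load(n):
    z=np.load(n+'0.npz'); return z['p'],z['d'],{k:float(z[k]) for k in('fx','fy','cx','cy')},z['W']
p,d,i,W=load('top'); s=.64
hsv=cv2.cvtColor(p,cv2.COLOR_BGR2HSV)
def cent(mask,u,v,r):
    m=np.zeros(mask.shape,bool);m[int(v-r):int(v+r)+1,int(u-r):int(u+r)+1]=1
    y,x=np.nonzero(mask&m); return x.mean(),y.mean(),len(x)
dark=hsv[...,2]<60
red=(hsv[...,1]>180)&((hsv[...,0]<6)|(hsv[...,0]>174))&(hsv[...,2]>90)
for nm,u,v,z,m,r in [('hole',209,356,28,dark,4),('postA',285,340,100,dark,4),('postB',139,289,100,dark,5),('postC',258,189,100,dark,5),('ptr',271,370,19,red,6)]:
    c=cent(m,u*s,v*s,r); print(nm,np.round(c,1),plane(i,W,c[0],c[1],z).round(1), pt(i,W,d,c[0],c[1]).round(0))
for nm,u,v,z in [('hub',236,276,48),('bay',218,326,28),('shaker',461,364,90),('jar',190,228,138),('spice',281,260,126)]:
    print(nm,plane(i,W,u*s,v*s,z).round(1),pt(i,W,d,u*s,v*s).round(1))
# plate circle from bezel outer? fit plate-height pixels
H,Wd=d.shape; U,V=np.meshgrid(np.arange(Wd),np.arange(H))
P=np.einsum('ij,jhw->ihw',W[:3,:3],np.stack([(U-i['cx'])/i['fx']*d,(V-i['cy'])/i['fy']*d,d]))+W[:3,3][:,None,None]
wood=(hsv[...,1]>80)&(abs(P[2]-28)<8)&(U<230)&(V>110)&(V<250)
c=max(cv2.findContours(wood.astype(np.uint8),0,1)[0],key=cv2.contourArea);(u,v),r=cv2.minEnclosingCircle(c)
print('plate',plane(i,W,u,v,28),r*1045/i['fx'])
# shaker top points
m=(abs(U-461*s)<18)&(abs(V-364*s)<18)&(P[2]>75)&(P[2]<100)&(d>0); print('shk',m.sum(),P[:,m].mean(1),P[:,m].min(1),P[:,m].max(1))
o=np.load('scene0.npz');cv2.imwrite('pics/c1.png',cv2.resize(np.hstack([p[200:280,240:380],o['p'][230:310,200:340]]),None,fx=2.8,fy=4))
```

```text
hole [133.8 227.2   6. ] [423.9 380.8  28. ] [424. 382.  24.]
postA [182.1 217.   30. ] [451.  247.9 100. ] [451. 246. 108.]
postB [ 89.8 184.3  42. ] [523.7 468.5 100. ] [523. 467. 105.]
postC [165.1 120.9  37. ] [679.7 296.4 100. ] [678. 294. 108.]
ptr [173.5 236.   16. ] [403.5 282.   19. ] [403. 282.  17.]
hub [550.4 337.7  48. ] [550.1 336.9  51.1]
bay [470.7 368.5  28. ] [470.8 369.8  23.5]
shaker [418.9 -18.7  90. ] [418.9 -18.8  89.2]
jar [610.1 385.3 138. ] [610.7 386.3 135. ]
spice [567.2 252.6 126. ] [567.  252.4 127. ]
plate [549.62342976 339.50735658  28.        ] 149.63524361950422
shk 158 [415.56271319 -22.86740342  85.58370633] [399.49718893 -39.12299708  76.3396607 ] [430.63283986  -7.60286596  92.95070912]
```

View pics/c1.png

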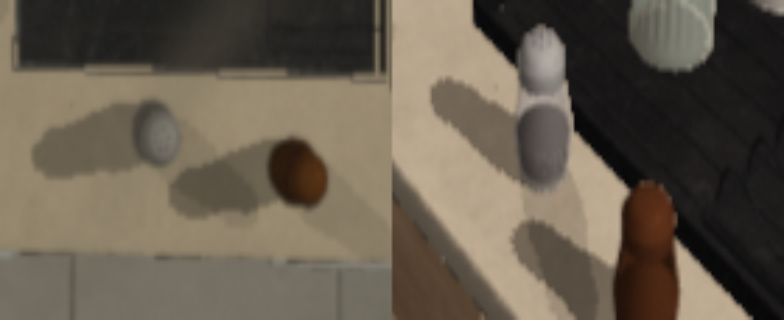

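The crop confirms the grey and glass shaker at top-view (461,364), next to the brown decoy. The axis is at about (551.5, 337.6), with the bay at 162°, post A at 222° and the pointer at 200.6°. All radii match to about 1 mm. I'll go behind post A with the fingers closed and push along the tangent.

>>> step_arm:
  targets: [0,-0.47,-0.2,0,0,0,0.24,0,-0.94,-0.4,0,0,0,0.48,0,-0.94,-0.4,0,0,0,0.72,0,-0.94,-0.4,0,0,0,0.9]

```text
time: 0.6
tool_pos: [255.4, 422.5, 251.5]
tcp_rot: [-3.141, 0.0, 2.077]
contact_force: [0.0, 0.1, 0.9]
grip_width: 56.4
finger_force: 0.0
```

```bash
cat >> h.py <<'E'
C=np.array([551.5,337.6])
def give(x,y,z,yaw):
    o=bot.get_obs(); M=R.from_euler('xyz',o['tcp_rot'])
    T=R.from_euler('xyz',[np.pi,0,np.radians(yaw)])
    print('t',o['time'],'pos',o['tool_pos'].round(1),'yaw',np.degrees(o['tcp_rot'][2]).round(1),'F',o['contact_force'].round(1),'w',round(o['grip_width'],1))
    print('shift',(M.inv().apply(np.array([x,y,z])-o['tool_pos'])/100).round(3),'turn',((M.inv()*T).as_rotvec()/(np.pi/4)).round(3))
def behind(th,off):
    a=np.radians(th); return C+135*np.array([np.cos(a),np.sin(a)])-off*np.array([-np.sin(a),np.cos(a)])
E
python3 -c "
from h import *
print(behind(221.9,37));give(*behind(221.9,37),150,41.9)"
```

```text
[426.30813671 274.98213222]
t 0.6 pos [255.4 422.5 251.5] yaw 119.0 F [0.  0.1 0.9] w 56.4
shift [-2.118  0.78   1.014] turn [-1.000e-03  1.000e-03  1.713e+00]
```

>>> step_arm:
  targets: [0,-0.5,0.2,0.2,0,0,0.23,0,-1,0.37,0.4,0,0,0.46,0,-1,0.37,0.4,0,0,0.69,0,-1,0.37,0.4,0,0,0.9]

```text
time: 1.1
tool_pos: [336.6, 353.4, 211.1]
tcp_rot: [-3.141, 0.001, 1.37]
contact_force: [0.8, 0.1, 0.7]
grip_width: 16.2
finger_force: 0.0
```

```bash
python3 -c "
from h import *
give(*behind(221.9,37),150,41.9)"
```

```text
t 1.1 pos [336.6 353.4 211.1] yaw 78.5 F [0.8 0.1 0.7] w 16.2
shift [-0.588  1.036  0.61 ] turn [-0.001  0.002  0.813]
```

>>> step_arm:
  targets: [0,-0.29,0.5,0.3,0,0,0.2,0,-0.59,1,0.61,0,0,0.41,0,-0.59,1,0.61,0,0,0.61,0,-0.59,1,0.61,0,0,0.81,0,-0.59,1,0.61,0,0,0.81]

```text
time: 1.72
tool_pos: [422.9, 276.8, 150.3]
tcp_rot: [-3.141, 0.001, 0.742]
contact_force: [0.4, -1.3, 0.2]
grip_width: 0.4
finger_force: 0.0
```

```bash
python3 -c "
from h import *
give(*behind(221.9,37),95,41.9)
p,d,i,W=cap('wrist');cv2.imwrite('pics/w1.png',p)"
```

```text
t 1.725 pos [422.9 276.8 150.3] yaw 42.5 F [ 0.4 -1.3  0.2] w 0.4
shift [0.013 0.036 0.553] turn [-0.     0.001  0.013]
```

View pics/w1.png

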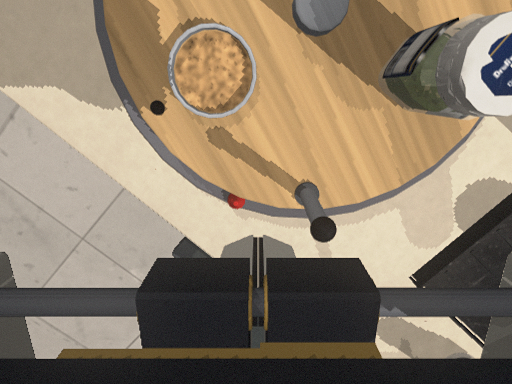

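The wrist view shows the bay ring at (212,70), the hole at (157,107), the post ball at (322,228) and the red pointer at (236,201). The closed fingers at (258,250) sit clear on the near side of the ball. Next I lower.

>>> step_arm:
  targets: [0,0.01,0.02,0.3,0,0,0,0,0.01,0.03,0.55,0,0,0,0,0.01,0.03,0.55,0,0,0]

```text
time: 2.15
tool_pos: [424.5, 275.2, 94.4]
tcp_rot: [-3.14, 0.004, 0.744]
contact_force: [-0.5, 0.2, -0.6]
grip_width: 0.4
finger_force: 0.0
```

```bash
python3 -c "
from h import *
give(*behind(221.9,27),95,41.9)
p,d,i,W=cap('wrist');cv2.imwrite('pics/w2.png',p)
for th in (222,227,232,237,242,247,252): print(th); give(*behind(th,25),95,th-180)
"
```

```text
t 2.15 pos [424.5 275.2  94.4] yaw 42.6 F [-0.5  0.2 -0.6] w 0.4
shift [ 0.01   0.114 -0.006] turn [-0.002  0.005  0.016]
222
t 2.2 pos [425.4 275.6  95.6] yaw 42.6 F [0.7 0.4 0.1] w 0.8
shift [0.    0.133 0.006] turn [-0.001  0.001  0.013]
227
t 2.2 pos [425.4 275.6  95.6] yaw 42.6 F [0.7 0.4 0.1] w 0.8
shift [-0.018  0.252  0.006] turn [-0.001  0.001 -0.098]
232
t 2.2 pos [425.4 275.6  95.6] yaw 42.6 F [0.7 0.4 0.1] w 0.8
shift [-0.025  0.371  0.006] turn [-0.001  0.001 -0.209]
237
t 2.2 pos [425.4 275.6  95.6] yaw 42.6 F [0.7 0.4 0.1] w 0.8
shift [-0.022  0.491  0.006] turn [-0.001  0.001 -0.32 ]
242
t 2.2 pos [425.4 275.6  95.6] yaw 42.6 F [0.7 0.4 0.1] w 0.8
shift [-0.009  0.61   0.006] turn [-0.001  0.001 -0.431]
247
t 2.2 pos [425.4 275.6  95.6] yaw 42.6 F [0.7 0.4 0.1] w 0.8
shift [0.015 0.727 0.006] turn [-0.001  0.001 -0.543]
252
t 2.2 pos [425.4 275.6  95.6] yaw 42.6 F [0.7 0.4 0.1] w 0.8
shift [0.049 0.842 0.006] turn [-0.001  0.001 -0.654]
```

View pics/w2.png

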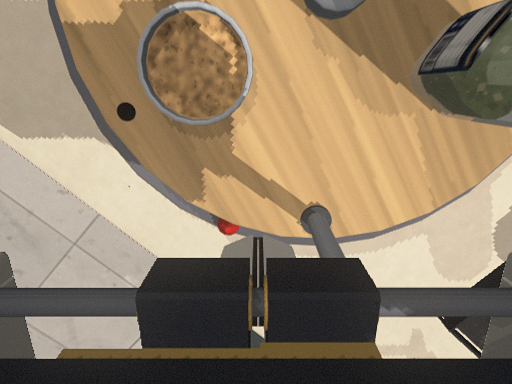

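>>> step_arm:
  targets: [0,0,0.04,0,0,0,0,0,0,0.08,0,0,0,0,0,0,0.12,0,0,0,0,0,-0.01,0.16,0,0,0,-0.03,0,-0.015,0.21,0,0,0,-0.06,0,-0.018,0.26,0,0,0,-0.1,0,-0.02,0.31,0,0,0,-0.155,0,-0.025,0.36,0,0,0,-0.2]

```text
time: 3.2
tool_pos: [448.3, 247.2, 95.8]
tcp_rot: [-3.141, -0.0, 0.9]
contact_force: [-1.8, 3.8, 1.6]
grip_width: 0.3
finger_force: 1.7
```

```bash
cat >> h.py <<'E'
def hole(save=None):
    "angle (deg) of the bay from hole and ring cork in the wrist picture"
    p,d,i,W=cap('wrist')
    if save: cv2.imwrite(save,p)
    g=cv2.cvtColor(p,cv2.COLOR_BGR2HSV)[...,2]
    n,l,s,c=cv2.connectedComponentsWithStats((g<45).astype(np.uint8))
    for k in range(1,n):
        if 60<s[k,4]<900:
            q=plane(i,W,*c[k],28)[:2]-C; r=np.hypot(*q)
            if abs(r-135)<12: print('hole px',c[k].round(0),'area',s[k,4],'r',r.round(1),'ang',np.degrees(np.arctan2(q[1],q[0]))%360)
E
python3 -c "
from h import *
hole()
for th in (237,242,247,252):give(*behind(th,25),95,th-180)"
```

```text
hole px [105. 117.] area 230 r 133.4 ang 171.14750106479283
t 3.25 pos [448.7 246.7  95.8] yaw 51.6 F [ 0.9 -0.8 -0.6] w 0.3
shift [-0.017  0.119  0.008] turn [ 0.    -0.    -0.119]
t 3.25 pos [448.7 246.7  95.8] yaw 51.6 F [ 0.9 -0.8 -0.6] w 0.3
shift [-0.022  0.238  0.008] turn [ 0.   -0.   -0.23]
t 3.25 pos [448.7 246.7  95.8] yaw 51.6 F [ 0.9 -0.8 -0.6] w 0.3
shift [-0.017  0.358  0.008] turn [ 0.    -0.    -0.341]
t 3.25 pos [448.7 246.7  95.8] yaw 51.6 F [ 0.9 -0.8 -0.6] w 0.3
shift [-0.002  0.477  0.008] turn [ 0.    -0.    -0.452]
```

>>> step_arm:
  targets: [0,-0.01,0.05,0,0,0,-0.05,0,-0.015,0.1,0,0,0,-0.1,0,-0.018,0.15,0,0,0,-0.15,0,-0.02,0.2,0,0,0,-0.2,0,-0.02,0.25,0,0,0,-0.24,0,-0.018,0.3,0,0,0,-0.29,0,-0.016,0.34,0,0,0,-0.33,0,-0.014,0.37,0,0,0,-0.36]

```text
time: 4.25
tool_pos: [475.8, 222.7, 95.5]
tcp_rot: [-3.14, 0.001, 1.182]
contact_force: [-3.5, 0.9, 3.0]
grip_width: 0.1
finger_force: 1.7
```

```bash
python3 -c "
from h import *
hole()
for th in (250,252,255,260,265):give(*behind(th,25),95,th-180)"
```

```text
hole px [107. 112.] area 140 r 132.1 ang 186.12234858783418
t 4.3 pos [476.4 222.6  95.6] yaw 67.8 F [0.3 0.2 0.4] w 0.5
shift [-0.01   0.063  0.006] turn [-0.     0.001 -0.05 ]
t 4.3 pos [476.4 222.6  95.6] yaw 67.8 F [0.3 0.2 0.4] w 0.5
shift [-0.016  0.111  0.006] turn [-0.     0.001 -0.094]
t 4.3 pos [476.4 222.6  95.6] yaw 67.8 F [0.3 0.2 0.4] w 0.5
shift [-0.022  0.182  0.006] turn [-0.     0.001 -0.161]
t 4.3 pos [476.4 222.6  95.6] yaw 67.8 F [0.3 0.2 0.4] w 0.5
shift [-0.023  0.302  0.006] turn [-0.001  0.001 -0.272]
t 4.3 pos [476.4 222.6  95.6] yaw 67.8 F [0.3 0.2 0.4] w 0.5
shift [-0.014  0.421  0.006] turn [-0.001  0.001 -0.383]
```

>>> step_arm:
  targets: [0,-0.005,0.03,0,0,0,-0.03,0,-0.01,0.06,0,0,0,-0.05,0,-0.013,0.09,0,0,0,-0.08,0,-0.018,0.12,0,0,0,-0.1]

```text
time: 4.8
tool_pos: [486.7, 216.7, 95.6]
tcp_rot: [-3.141, 0.0, 1.26]
contact_force: [-3.7, -0.2, 0.4]
grip_width: 0.3
finger_force: 1.6
```

```bash
python3 -c "
from h import *
hole()
for th in (252,255,):give(*behind(th,25),95,th-180)"
```

```text
hole px [106. 115.] area 135 r 132.1 ang 191.45511398692992
t 4.85 pos [487.3 216.6  95.7] yaw 72.2 F [-0.1 -0.8 -0.3] w 0.0
shift [-0.001 -0.014  0.007] turn [ 0.001 -0.     0.005]
t 4.85 pos [487.3 216.6  95.7] yaw 72.2 F [-0.1 -0.8 -0.3] w 0.0
shift [-0.013  0.057  0.007] turn [ 0.001 -0.    -0.061]
```

>>> step_arm:
  targets: [0,-0.004,0.02,0,0,0,-0.018,0,-0.008,0.04,0,0,0,-0.037,0,-0.01,0.055,0,0,0,-0.05]

```text
time: 5.22
tool_pos: [491.8, 214.4, 95.7]
tcp_rot: [3.142, -0.0, 1.299]
contact_force: [-3.5, 1.3, -0.7]
grip_width: 0.3
finger_force: 1.4
```

>>> step_arm:
  targets: [0,-0.003,0.015,0,0,0,-0.014,0,-0.006,0.03,0,0,0,-0.028]

```text
time: 5.48
tool_pos: [494.5, 213.0, 95.7]
tcp_rot: [3.142, -0.0, 1.321]
contact_force: [-1.9, 1.7, -0.4]
grip_width: 0.1
finger_force: 1.4
```

>>> step_arm:
  targets: [0,-0.003,0.015,0,0,0,-0.014,0,-0.006,0.03,0,0,0,-0.028]

```text
time: 5.72
tool_pos: [497.3, 211.7, 95.7]
tcp_rot: [3.141, -0.0, 1.343]
contact_force: [-1.4, 2.9, -1.4]
grip_width: 0.3
finger_force: 1.3
```

>>> step_arm:
  targets: [0,-0.003,0.015,0,0,0,-0.014,0,-0.006,0.03,0,0,0,-0.028]

```text
time: 5.98
tool_pos: [500.0, 210.3, 95.8]
tcp_rot: [3.142, -0.0, 1.365]
contact_force: [-2.9, 2.1, -0.3]
grip_width: 0.8
finger_force: 1.4
```

>>> step_arm:
  targets: [0,-0.003,0.015,0,0,0,-0.014,0,-0.006,0.03,0,0,0,-0.028]

```text
time: 6.22
tool_pos: [502.9, 209.1, 95.8]
tcp_rot: [3.141, -0.0, 1.387]
contact_force: [-2.3, 2.6, -1.4]
grip_width: 0.3
finger_force: 1.4
```

>>> step_arm:
  targets: [0,-0.003,0.015,0,0,0,-0.014,0,-0.006,0.03,0,0,0,-0.028]

```text
time: 6.48
tool_pos: [505.7, 207.9, 95.8]
tcp_rot: [3.142, -0.0, 1.409]
contact_force: [-2.7, 2.4, 0.6]
grip_width: 0.4
finger_force: 1.4
```

```bash
python3 -c "
from h import *
hole()
for th in (261,264,):give(*behind(th,25),95,th-180)"
```

```text
hole px [105. 113.] area 84 r 131.6 ang 199.86865125899834
t 6.525 pos [506.  207.8  95.8] yaw 80.8 F [-0.4  1.6 -0.7] w 0.6
shift [ 0.003 -0.003  0.008] turn [ 0.001 -0.    -0.005]
t 6.525 pos [506.  207.8  95.8] yaw 80.8 F [-0.4  1.6 -0.7] w 0.6
shift [-0.008  0.068  0.008] turn [ 0.001 -0.    -0.072]
```

>>> step_arm:
  targets: [0,-0.003,0.015,0,0,0,-0.014,0,-0.006,0.03,0,0,0,-0.028]

```text
time: 6.78
tool_pos: [508.5, 206.8, 95.8]
tcp_rot: [3.142, -0.0, 1.431]
contact_force: [-1.6, 1.8, 0.8]
grip_width: 0.4
finger_force: 1.1
```

>>> step_arm:
  targets: [0,-0.003,0.015,0,0,0,-0.014,0,-0.006,0.03,0,0,0,-0.028]

```text
time: 7.02
tool_pos: [512.0, 205.6, 95.9]
tcp_rot: [3.14, 0.0, 1.453]
contact_force: [0.6, -0.2, 0.3]
grip_width: 0.6
finger_force: 0.0
```

The finger force has dropped to 0, so the pin may have popped. I'll look.

```bash
python3 -c "
from h import *
hole()
p,d,i,W=cap('wrist')
cv2.imwrite('pics/w3.png',cv2.resize(p[20:220,20:290],None,fx=2.5,fy=2.5))
p,d,i,W=cap('top');g=cv2.cvtColor(p,cv2.COLOR_BGR2HSV)
m=(g[...,0]>40)&(g[...,0]<85)&(g[...,1]>110)&(g[...,2]>60)
n,l,s,c=cv2.connectedComponentsWithStats(m.astype(np.uint8))
for k in range(1,n): 
  if s[k,4]>1: print(c[k],s[k,4],plane(i,W,*c[k],34))
print(bot.get_obs()['contact_force'])
"
```

```text
[261.5  54. ] 2 [877.19939392  68.0327431   34.        ]
[254.5   84.75] 4 [795.15448176  84.55031607  34.        ]
[172.5 225.5] 4 [430.05144495 282.55255335  34.        ]
[-0.40107638 -0.44990549 -0.15298643]
```

View pics/w3.png

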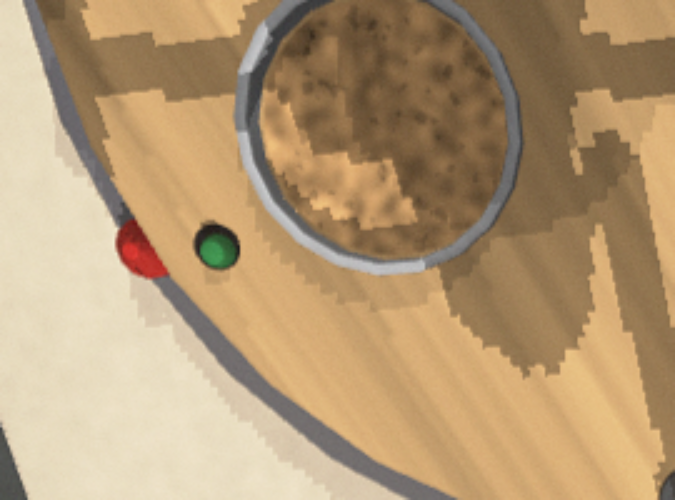

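The wrist crop shows the green pin up inside the hole at (217,247), beside the red pointer at (142,248), so the carousel is locked. I back away and rise, then measure the bay and head for the shaker.

>>> step_arm:
  targets: [0,0,-0.1,0,0,0,0,0,0,-0.25,0,0,0,0,0,0,-0.25,-0.4,0,0,0,0,0,-0.25,-0.9,0,0,0,0.4,0,-0.25,-0.9,0,0,0,0.4,0,-0.25,-0.9,0,0,0]

```text
time: 7.92
tool_pos: [485.4, 208.8, 185.2]
tcp_rot: [-3.141, 0.0, 1.453]
contact_force: [-0.5, -1.0, -0.5]
grip_width: 15.9
finger_force: 0.0
```

```bash
python3 -c "
from h import *
p,d,i,W=cap('wrist'); cv2.imwrite('pics/w4.png',p)
g=cv2.cvtColor(p,cv2.COLOR_BGR2HSV)
m=(g[...,0]>40)&(g[...,0]<85)&(g[...,1]>110)&(g[...,2]>60)
y,x=np.nonzero(m);print('pin',len(x),np.median(x),np.median(y),plane(i,W,np.median(x),np.median(y),34),d.shape)
give(418,-20,190,10)
t,_,j,V=cap('top'); s=cv2.cvtColor(t,cv2.COLOR_BGR2HSV)
# grey ring: low saturation among wood
for nm,im,a,w,b in(('w',p,i,W,g),('t',t,j,V,s)):
  uv=[]
  H,Wd=b.shape[:2];U,Vv=np.meshgrid(np.arange(Wd),np.arange(H))
  r=np.einsum('ij,jhw->ihw',w[:3,:3],np.stack([(U-a['cx'])/a['fx'],(Vv-a['cy'])/a['fy'],np.ones((H,Wd))]))
  k=(36-w[2,3])/r[2]; X=w[0,3]+k*r[0]-474;Y=w[1,3]+k*r[1]-302.6
  q=(b[...,1]<70)&(np.hypot(X,Y)<42)&(np.hypot(X,Y)>18)
  pts=np.stack([X[q],Y[q]],1); A=np.c_[2*pts,np.ones(len(pts))]; z=np.linalg.lstsq(A,(pts**2).sum(1),rcond=None)[0]
  print(nm,len(pts),z[:2]+[474,302.6],np.sqrt(z[2]+z[0]**2+z[1]**2))
"
```

```text
pin 59 184.0 111.0 [431.71383717 283.07031831  34.        ] (384, 512)
t 7.975 pos [485.2 208.7 184.6] yaw 83.2 F [ 0.5 -0.1 -0.6] w 19.5
shift [-2.351 -0.398 -0.051] turn [-0.002  0.003  1.627]
w 1103 [475.49906303 304.27386607] 29.887490156107106
t 684 [474.85707373 302.49828966] 31.893725812965513
```

View pics/w4.png

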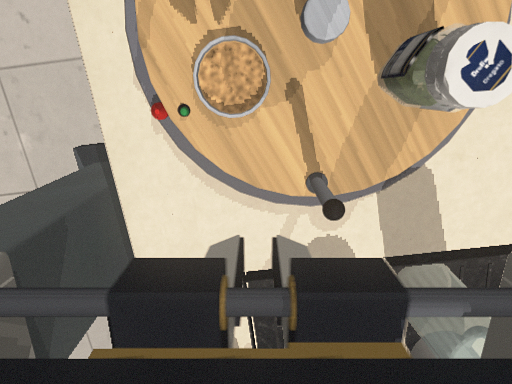

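The wrist view shows the ring at (231,77) and the pin at (184,111). The bay middle is at about (475, 303) in both views. Next I move to the shaker.

>>> step_arm:
  targets: [0.8,-0.5,-0.08,0,0,0,0.2,0.8,-1,-0.17,0,0,0,0.4,0.8,-1,-0.17,0,0,0,0.6,0.8,-1,-0.17,0,0,0,0.8]

```text
time: 8.52
tool_pos: [457.0, 110.8, 184.5]
tcp_rot: [-3.14, 0.002, 0.817]
contact_force: [0.3, -0.5, -0.3]
grip_width: 63.6
finger_force: 0.0
```

```bash
python3 -c "
from h import *
give(418,-20,190,10)"
```

```text
t 8.525 pos [457.  110.8 184.5] yaw 46.8 F [ 0.3 -0.5 -0.3] w 63.6
shift [-1.221  0.61  -0.054] turn [-0.002  0.003  0.819]
```

>>> step_arm:
  targets: [0.8,-0.5,0.26,0,0,0,0.2,0.8,-1,0.53,0,0,0,0.4,0.8,-1,0.53,0,0,0,0.6,0.8,-1,0.53,0,0,0,0.8,0.8,-1,0.53,0,0,0,0.82]

```text
time: 9.15
tool_pos: [428.1, 2.1, 184.7]
tcp_rot: [-3.141, 0.002, 0.18]
contact_force: [-0.3, 0.4, 0.7]
grip_width: 73.6
finger_force: 0.0
```

```bash
python3 -c "
from h import *
give(370,-20,190,10)"
```

```text
t 9.15 pos [428.1   2.1 184.7] yaw 10.3 F [-0.3  0.4  0.7] w 73.6
shift [-0.612  0.113 -0.052] turn [-0.001  0.003  0.007]
```

>>> step_arm:
  targets: [0.8,-0.3,0.06,0,0,0,0,0.8,-0.61,0.11,0,0,0,0,0.8,-0.61,0.11,0,0,0,0]

```text
time: 9.52
tool_pos: [369.0, -19.4, 185.1]
tcp_rot: [-3.141, 0.002, 0.182]
contact_force: [0.5, -0.5, -0.8]
grip_width: 73.2
finger_force: 0.0
```

```bash
python3 -c "
from h import *
give(418,-20,190,10)
p,d,i,W=cap('wrist'); cv2.imwrite('pics/w5.png',p)
H,Wd=d.shape;U,V=np.meshgrid(np.arange(Wd),np.arange(H))
P=np.einsum('ij,jhw->ihw',W[:3,:3],np.stack([(U-i['cx'])/i['fx']*d,(V-i['cy'])/i['fy']*d,d]))+W[:3,3][:,None,None]
m=(np.hypot(P[0]-417,P[1]+20)<35)&(d>0)&(P[2]>10)&(P[2]<100)
m2=m&(P[2]>80); print(m.sum(),m2.sum())
for lo,hi in((84,95),(70,84),(20,60)):
  q=m&(P[2]>lo)&(P[2]<hi); print(lo,q.sum(),P[:,q].min(1).round(1),P[:,q].max(1).round(1),P[:,q].mean(1).round(1))
"
```

```text
t 9.525 pos [369.  -19.4 185.1] yaw 10.4 F [ 0.5 -0.5 -0.8] w 73.2
shift [ 0.481  0.094 -0.05 ] turn [-0.001  0.003  0.01 ]
2365 1372
84 1002 [404.8 -36.2  84. ] [430.7  -9.9  89.9] [418.  -23.2  86.4]
70 694 [400.5 -40.6  70.2] [434.5  -6.4  84. ] [420.7 -21.9  80. ]
20 611 [406.4 -43.5  22.8] [441.2  -1.3  60. ] [431.2 -17.   44.6]
```

View pics/w5.png

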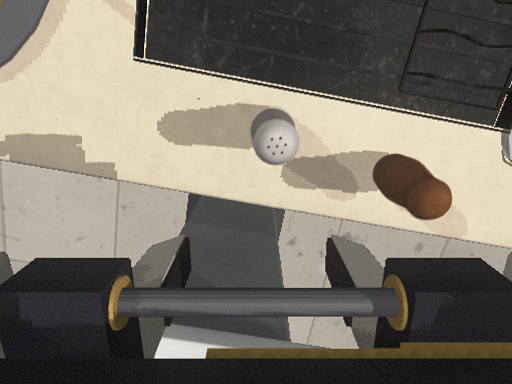

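The shaker's cap is at (275,140), giving a centre of (417.5, -23.4) with its top at 90 mm. The brown decoy is at (410,185) and clear. I go above the shaker and then down.

>>> step_arm:
  targets: [0.8,0.24,0.06,0,0,0,0,0.8,0.47,0.127,0,0,0,0,0.8,0.47,0.127,0.2,0,0,0,0.8,0.47,0.127,0.4,0,0,0,0.8,0.47,0.127,0.4,0,0,0]

```text
time: 10.2
tool_pos: [419.2, -23.2, 144.4]
tcp_rot: [-3.14, 0.003, 0.182]
contact_force: [0.3, -0.3, -0.2]
grip_width: 73.4
finger_force: 0.0
```

```bash
python3 -c "
from h import *
give(417.5,-23.4,56,10)"
```

```text
t 10.2 pos [419.2 -23.2 144.4] yaw 10.4 F [ 0.3 -0.3 -0.2] w 73.4
shift [-0.015  0.001  0.884] turn [-0.002  0.004  0.009]
```

>>> step_arm:
  targets: [0.8,-0.01,0,0.3,0,0,0,0.8,-0.01,0,0.6,0,0,0,0.8,-0.01,0,0.88,0,0,0,0.8,-0.01,0,0.88,0,0,0,0.4,-0.01,0,0.88,0,0,0,0.4,-0.01,0,0.88,0,0,0,0.4,-0.01,0,0.88,0,0,0,0.4,-0.01,0,0.88,0,0,0]

```text
time: 11.2
tool_pos: [418.6, -23.9, 58.2]
tcp_rot: [3.141, -0.001, 0.18]
contact_force: [0.5, 0.6, 2.8]
grip_width: 39.5
finger_force: 29.9
```

```bash
python3 -c "
from h import *
give(475,303,170,24)"
```

```text
t 11.2 pos [418.6 -23.9  58.2] yaw 10.3 F [0.5 0.6 2.8] w 39.5
shift [ 1.142 -3.115 -1.118] turn [ 0.001 -0.001 -0.304]
```

>>> step_arm:
  targets: [0.3,0,0,-0.1,0,0,0,0.3,0,0,-0.3,0,0,0,0.3,0,0,-0.6,0,0,0,0.3,0,0,-0.9,0,0,0,0.3,0,0,-0.9,0,0,0]

```text
time: 11.82
tool_pos: [419.5, -24.1, 149.9]
tcp_rot: [3.14, -0.005, 0.18]
contact_force: [0.0, -0.1, -1.6]
grip_width: 39.3
finger_force: 29.7
```

```bash
python3 -c "
from h import *
p,d,i,W=cap('scene'); cv2.imwrite('pics/s2.png',cv2.resize(p[120:330,150:350],(760,600)))
give(475,303,150,24)"
```

```text
t 11.875 pos [418.6 -24.  148.6] yaw 10.3 F [-0.2 -0.4 -1.3] w 39.5
shift [ 1.14  -3.116 -0.015] turn [ 0.002 -0.003 -0.304]
```

View pics/s2.png

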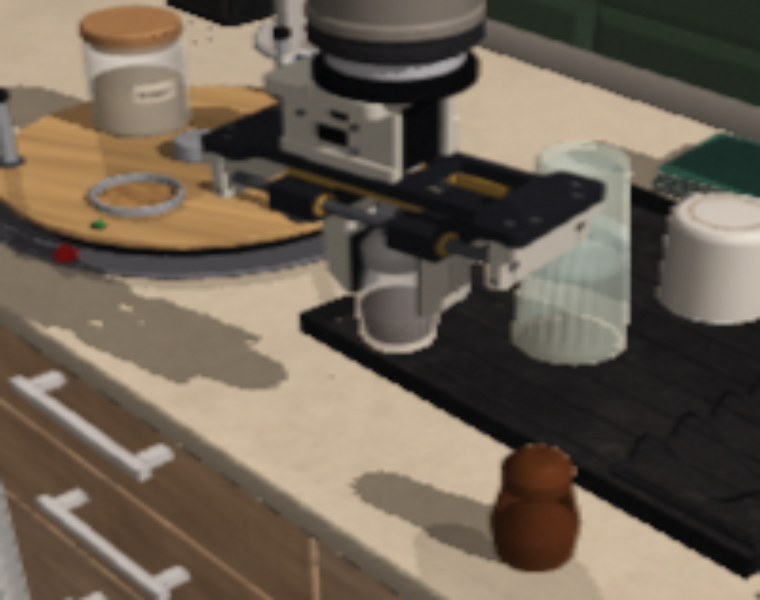

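The shaker is held upright between the fingers at (395,290) in the crop, and the green pin is still up at (97,224). I carry it over.

>>> step_arm:
  targets: [0.3,0.1,-0.25,-0.1,0,0,-0.05,0.3,0.2,-0.6,-0.2,0,0,-0.15,0.3,0.35,-1,-0.25,0,0,-0.3,0.3,0.35,-1,-0.25,0,0,-0.3]

```text
time: 12.38
tool_pos: [434.4, 82.8, 171.9]
tcp_rot: [-3.141, 0.001, 0.42]
contact_force: [-0.9, -0.4, -0.9]
grip_width: 39.7
finger_force: 29.7
```

```bash
python3 -c "
from h import *
give(475,303,175,24)"
```

```text
t 12.375 pos [434.4  82.8 171.9] yaw 24.1 F [-0.9 -0.4 -0.9] w 39.7
shift [ 1.268 -1.845 -0.03 ] turn [-0.001  0.001  0.002]
```

>>> step_arm:
  targets: [0.3,0.3,-0.4,0,0,0,0,0.3,0.5,-0.75,0,0,0,0,0.3,0.68,-1,0,0,0,0,0.3,0.68,-1,0,0,0,0]

```text
time: 12.88
tool_pos: [456.2, 200.4, 171.4]
tcp_rot: [-3.141, 0.002, 0.417]
contact_force: [-0.3, -0.2, 0.2]
grip_width: 39.3
finger_force: 29.7
```

```bash
python3 -c "
from h import *
give(475,303,145,24)"
```

```text
t 12.875 pos [456.2 200.4 171.4] yaw 23.9 F [-0.3 -0.2  0.2] w 39.3
shift [ 0.588 -0.862  0.263] turn [-0.     0.003 -0.002]
```

>>> step_arm:
  targets: [0.3,0.2,-0.3,0,0,0,0,0.3,0.4,-0.6,0,0,0,0,0.3,0.59,-0.86,0.1,0,0,0,0.3,0.59,-0.86,0.3,0,0,0,0.3,0.59,-0.86,0.3,0,0,0,0.3,0.59,-0.86,0.3,0,0,0]

```text
time: 13.62
tool_pos: [476.1, 301.1, 142.9]
tcp_rot: [3.141, 0.0, 0.414]
contact_force: [0.5, 0.5, -0.6]
grip_width: 39.5
finger_force: 29.7
```

```bash
python3 -c "
from h import *
give(475,303,86,24)
p,d,i,W=cap('wrist'); cv2.imwrite('pics/w6.png',p)
t,_,j,V=cap('top'); 
b=cv2.cvtColor(p,cv2.COLOR_BGR2HSV)
m=(b[...,0]>40)&(b[...,0]<85)&(b[...,1]>110)&(b[...,2]>60)
y,x=np.nonzero(m);print('pin',len(x),np.median(x),np.median(y),plane(i,W,np.median(x),np.median(y),34))
"
```

```text
t 13.625 pos [476.1 301.1 142.9] yaw 23.7 F [ 0.5  0.5 -0.6] w 39.5
shift [-0.003 -0.022  0.569] turn [ 0.     0.    -0.006]
pin 0 nan nan [nan nan nan]
  return _methods._mean(a, axis=axis, dtype=dtype,
  ret = ret.dtype.type(ret / rcount)
```

View pics/w6.png

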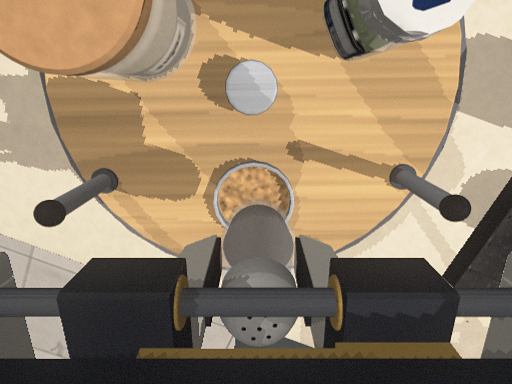

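```bash
python3 -c "
from h import *
i=bot.camera_info('wrist');o=bot.get_obs()
T=np.eye(4);T[:3,:3]=R.from_euler('xyz',o['tcp_rot']).as_matrix();T[:3,3]=o['tool_pos'];W=T@np.array(i['hand_eye'])
a,b,c=[plane(i,W,*q,36)[:2] for q in((214,198),(293,198),(253.5,162))]
P=np.array([a,b,c]);z=np.linalg.solve(np.c_[2*P,np.ones(3)],(P**2).sum(1));print('ring',z[:2],np.sqrt(z[2]+z[:2]@z[:2]))
a,b,c=[plane(i,W,*q,85)[:2] for q in((222,238),(293,238),(257.5,205))]
P=np.array([a,b,c]);z=np.linalg.solve(np.c_[2*P,np.ones(3)],(P**2).sum(1));print('shaker bottom',z[:2],np.sqrt(z[2]+z[:2]@z[:2]))
print(o['tool_pos'])
"
```

```text
ring [477.29937324 305.7384991 ] 30.77276635792533
shaker bottom [470.53889669 299.38603403] 22.850641757182927
[476.37337586 301.60303119 143.50692676]
```

>>> step_arm:
  targets: [0.3,0.025,-0.017,0.1,0,0,0,0.3,0.025,-0.017,0.25,0,0,0,0.3,0.025,-0.017,0.4,0,0,0,0.3,0.025,-0.017,0.48,0,0,0,0.3,0.025,-0.017,0.53,0,0,0,0.3,0.025,-0.017,0.54,0,0,0,0.3,0.025,-0.017,0.54,0,0,0]

```text
time: 14.6
tool_pos: [477.7, 304.9, 89.0]
tcp_rot: [-3.142, -0.001, 0.416]
contact_force: [0.5, 0.2, 0.1]
grip_width: 39.6
finger_force: 29.7
```

>>> step_arm:
  targets: [0.3,0,0,0.01,0,0,0,0.3,0,0,0.02,0,0,0,0.3,0,0,0.02,0,0,0]

```text
time: 14.98
tool_pos: [477.5, 304.8, 86.8]
tcp_rot: [-3.142, -0.0, 0.416]
contact_force: [0.4, 0.2, 0.1]
grip_width: 39.8
finger_force: 29.7
```

>>> step_arm:
  targets: [0.3,0,0,0.01,0,0,0,0.3,0,0,0.01,0,0,0]

```text
time: 15.22
tool_pos: [477.7, 304.9, 86.2]
tcp_rot: [-3.142, -0.001, 0.416]
contact_force: [-0.8, -0.7, 3.3]
grip_width: 39.4
finger_force: 30.0
```

It has touched down with 3.3 N, so I release and rise straight up.

>>> step_arm:
  targets: [0.48,0,0,0,0,0,0,0.55,0,0,0,0,0,0,0.7,0,0,0,0,0,0,0.8,0,0,0,0,0,0,0.8,0,0,0,0,0,0,0.8,0,0,-0.2,0,0,0,0.8,0,0,-0.5,0,0,0,0.8,0,0,-0.95,0,0,0,0.8,0,0,-0.95,0,0,0]

```text
time: 16.35
tool_pos: [479.2, 305.7, 184.4]
tcp_rot: [-3.141, -0.008, 0.416]
contact_force: [-0.4, -0.8, -0.3]
grip_width: 73.5
finger_force: 0.0
```

>>> step_arm:
  targets: [0.8,-0.5,0,-0.2,0,0,0,0.8,-0.9,0,-0.2,0,0,0,0.8,-0.9,0,-0.2,0,0,0,0.8,-0.9,0,-0.2,0,0,0]

```text
time: 16.85
tool_pos: [395.6, 268.7, 200.5]
tcp_rot: [-3.142, -0.001, 0.416]
contact_force: [0.9, -1.0, 0.5]
grip_width: 73.2
finger_force: 0.0
```

```bash
python3 -c "
from h import *
p,d,i,W=cap('wrist'); s,_,_,_=cap('scene')
cv2.imwrite('pics/fin.png',np.hstack([cv2.resize(p,(440,330)),cv2.resize(s[110:230,130:290],(440,330))])[:, :800+80][:, :])
im=cv2.imread('pics/fin.png');cv2.imwrite('pics/fin.png',cv2.resize(im,(800,300)))
H,Wd=d.shape;U,V=np.meshgrid(np.arange(Wd),np.arange(H))
P=np.einsum('ij,jhw->ihw',W[:3,:3],np.stack([(U-i['cx'])/i['fx']*d,(V-i['cy'])/i['fy']*d,d]))+W[:3,3][:,None,None]
m=(np.hypot(P[0]-475,P[1]-303)<35)&(d>0)
for lo,hi in((112,124),(98,112)):
  q=m&(P[2]>lo)&(P[2]<hi); print(lo,q.sum(),P[:,q].min(1).round(1),P[:,q].max(1).round(1))
b=cv2.cvtColor(p,cv2.COLOR_BGR2HSV)
g=(b[...,0]>40)&(b[...,0]<85)&(b[...,1]>110)&(b[...,2]>60)
y,x=np.nonzero(g);print('pin',len(x),np.median(x),np.median(y),plane(i,W,np.median(x),np.median(y),34))
give(475,303,200,24)
"
```

```text
112 1314 [463.4 291.2 112. ] [489.6 317.8 117.9]
98 876 [459.4 287.4 103. ] [493.5 321.2 112. ]
pin 44 259.0 143.0 [431.05034328 283.0987954   34.        ]
t 16.95 pos [396.  268.7 200.4] yaw 23.8 F [0.6 0.4 0.2] w 73.4
shift [0.861 0.006 0.004] turn [-0.    -0.    -0.004]
```

View pics/fin.png

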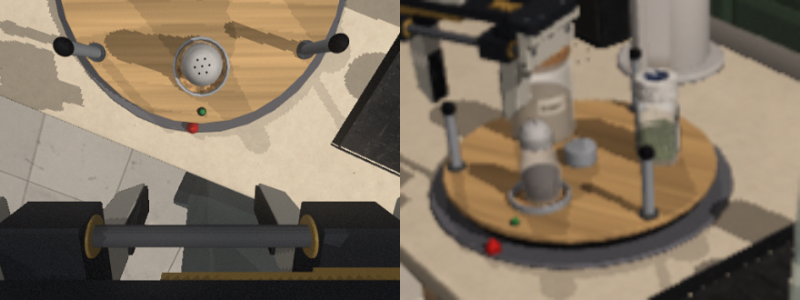

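The shaker stands upright in the ring, with its cap at (203,65) in the left half. Its centre is (476.4, 304.3) with the top at 118 mm, about 1 mm from the bay's middle. The green pin is up at (201,112) and the gripper is clear.

```bash
python3 -c "
from plant import bot
print(bot.close_job())"
```

```text
the job is handed in; nothing more can be done
None
```

I handed the job in at about 17 s: the carousel is locked with the green pin up, the salt shaker stands upright in the bay about 1 mm from its middle, and the arm never went near the glasses or mug. The hand-in returned no verdict.

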